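# Add the top weight to a cigar-mould press

### The job

Add the loose slotted weight with the grip lug to the press on the wooden cigar mould: slide it sideways onto the stem, under the head, its slot facing opposite to the slot of the weight below and straddling that weight's lug, and let it down fully home and flat inside that weight's raised rim. Feel for the stem, since the press plate is not quite centred on the mould, and be gentle: do not knock or force the press. Leave the other things where they are.

Things in the scene. Friction and masses are not known exactly. Their poses are not given: they have to be found in the camera images.
- weight: Loose slotted hollow-cast iron disc with a lug, flat on the bench, lug up; 0.29 to 0.43 kg; 76 mm diameter, 18 mm thick. Origin: disc centre on its underside, z up. A 15 mm wide slot runs from the centre out through the rim along its +x; flat inner end at x = -7.5 mm; from x = +20 mm it flares to 32 mm wide at the rim. (The spare near it is smaller and has no lug.)
- weight_lug (a point): Top centre of the loose weight's lug: an upright block on the disc opposite its slot, x = -36 to -20 mm in the weight's frame, 10 mm wide along y, rising 26 mm above the disc's top face (44 mm above its underside). Grip it across y from above.
- mould: Wooden cigar mould, a fixed block 140 mm (x) by 260 mm (y) by 55 mm tall. Origin: centre of its underside, z up. On it the press: a steel plate with an upright stem, and two slotted weights already on the stem, 96 mm diameter and 18 mm thick each, concentric with the stem, slots opposed. The press is firm and does not give way.
- plate_mark (a point): Centre of the mould's top face, 55 mm above its origin. The press plate (110 mm square, 6 mm thick, stem in its middle) lies on it off-centre: plate, stem and their two weights together are shifted by up to 8 mm either way along the mould's x and up to 8 mm along its y. This shift is in none of the readings: feel or see it.
- seat_mark (a point): Point of the mould, 97 mm above its origin over its centre (not shifted with the plate): height of the flat top of the upper weight on the stem, the seat. A 5 mm high raised rim (inner diameter 82, outer 96 mm) surrounds the seat, open only at that weight's slot. Fully home, the loose weight's origin is at this height; wrongly turned or placed it stays proud on rim or lug.
- head_mark (a point): Point of the mould over its centre (not shifted with the plate), 150 mm above its origin: height of the top of the stem's head. Head: 24 mm diameter, 13 mm high, wider than the slot. Below it the stem's neck, 12 mm diameter (1.5 mm play each side in the slot), is bare for 40 mm above the seat.
- stack (a joint): How far the weights on the stem are turned relative to the mould, rad, counter-clockwise from above; they do not turn by hand. At 0 the upper one's lug (20 to 36 mm from the stem's axis, 10 mm wide, 18 mm above the seat) points along the mould's +x and its slot along -x. The loose weight's slot (its +x) must end pointing along this lug, so that it straddles stem and lug.
- spare: A smaller slotted iron weight, 60 mm diameter, 14 mm thick, no lug, lying on the bench near the loose weight; not to be used. Origin: centre of its underside.
- gauge: Wooden ring-gauge plate with four holes, 60 by 150 by 10 mm, lying on the bench; leave alone. Origin: centre of its underside.
- paste_jar: Amber glass jar with a metal cap, 60 mm diameter, 75 mm tall, standing on the bench; leave alone. Origin: centre of its underside.
- cutter: Small brass roller-handled cutter, 90 mm long, lying on the bench; leave alone. Origin: its middle, on the bench.
- tamper: Small brass tamper, 38 mm diameter foot, 52 mm tall, standing on the bench; leave alone. Origin: centre of its underside.
There are look-alikes about, which are no part of the job. There is more than one size of the weight; the one meant has the size given above.

How it is judged:
At the end, for the whole second after the job is handed in: The lugged weight is released and at rest on the stem, flat within 2 degrees, down on the seat inside the raised rim (underside 97 mm above the mould's underside, +1.5/-2.5 mm; within 16 mm of the mould's centre), so its slot holds stem and lug (z of weight in the frame of mould between 0.0945 and 0.0985 m and horizontal distance between weight and mould below 0.016 m and angle between weight's own z axis and vertical below 0.035 rad and linear speed of weight below 0.01 m/s and contact force between weight and the fingers below 0.1 N); the robot touches nothing.
It fails at once if the press (mould, plate, stem and its weights) is pushed with more than 20 N by the weight (contact force between weight and mould above 20 N).
It fails at once if the press is knocked or pushed by the robot itself with more than 10 N (contact force between the arm and mould above 10 N).
It fails at once if the press is knocked or pushed by the fingers with more than 10 N (contact force between the fingers and mould above 10 N).
It fails at once if another thing on the bench is moved more than 20 mm (distance of any of spare, gauge, paste_jar, cutter, tamper from where it was at the start of the episode above 0.02 m).
It also fails if it takes over 64 s, if anything falls off the work surface, if the arm or the gripper's body presses on something with over 40 N, if the wrist force passes 120 N, or if a joint passes its speed limit or range.

### The arm

A 6-joint arm with a two-finger parallel gripper is mounted at the origin on the work surface. World frame = base frame: x ahead of the robot, y to its left, z up, the work surface at z = 0. Lengths are in m, angles in rad, forces in N, time in s.
With the tool pointing down it reaches from about 0.35 to 0.85 m from the base axis. Payload 8.1 kg.
Tool frame: the origin (TCP) lies at the very end of the fingers, on their centre line; the grasp point (between the pads) lies 19 mm behind it (manip.grasp_offset is the distance from the TCP to the grasp point, in m); z points along the fingers, y is the direction in which the jaws open and shut (so a half turn about z gives the same grasp; the last joint's range is limited). The gripper opens to 85 mm and grips with 20 to 120 N. Pads are 22 mm wide; open, the fingers measure 114 mm over their backs; the gripper's body (76 mm by 85 mm) begins 54 mm behind the grasp point. The pads swing forward as they close: fully open they stand 13 mm farther back than shut.
Start: joints at [1.092, 0.13, 1.488, -0, 1.523, -0.085], TCP at [0.23, 0.554, 0.231] pointing down, gripper open.
Joint ranges: [-2.96, 2.96], [-0.89, 2.26], [0.02, 2.5], [-1.34, 4.48], [0, 2.73], [-2.66, 2.66]. Speed limits (rad/s): [2.39, 2.39, 2.79, 3.14, 3.14, 3.14].

### API

Orientations are given as a unit quaternion [w, x, y, z].
In Python, from station import readout, eyes, manip gives the robot as it stands.
- The arm moves only by the tool apply_moves, never from a script. Its arguments are lists of equal length, an entry for each row: "slide": the shift along the tool's x, y, z in mm, a list of three; "turn": the turn about the tool's z in degrees. A call has 1 to 12 rows; each row is the pose to reach, as a shift and turn from the pose commanded when the call began, along the tool's axes at that moment; what a row does not reach only later rows make up. A row lasts 1/8 s, in which the tool goes at most 62.5 mm and 10.7 degrees, less where a joint would pass 70% of its speed; a pose out of reach is approached as far as the arm can. A call with a gripper value outside its range is refused whole. "gripper" is the finger opening in mm, from 0 to 85.4, set as the call begins (left out, the last holds). The fingers move at their own pace and stop on an object; the grip force is fixed at half the most. Time passes only in rows, so rows that repeat a pose let the fingers close. It gives the time, the measured TCP pose, the force and the opening at its end, in the units of the state.
- readout.read_state(): the state, without advancing time (a new reading comes with each control period).
- eyes.get_image(name): name is "scene" or "top"; returns (picture, depth): 480x640x3 uint8, red, green, blue; 480x640 float32, m along the optical axis (not along the pixel's ray), 0 where there is no reading.
- eyes.get_calibration(name): a dict with "fx", "fy", "cx", "cy" (pixels), "view" (4x4, takes a point from world to camera coordinates). Camera axes: x right, y down, z forward; pixel columns grow to the right and rows downward; lengths in m; the calibration is good to about 2 mm. A picture is of the moment at which its call begins. get_calibration takes no time and is no camera call.
- manip.sign_off(): hands the job in, once; it reports no verdict.
Trained networks look in the newest picture that a camera, given by its name, has taken for a name from the list of things; names that differ only in an ending like _2 or _b are one class to them, and where a whole thing is asked for, a point or a joint stands for the part that bears it (a point fixed in the world has none). Each returns a list of dicts, best first, with "p" (0 to 1); they miss things now and then, are a little off and sometimes report something else, mostly with a low value. They report only what shows in the picture. A call takes as long as a camera call. They do not tell look-alikes from the thing itself.
- eyes.boxes_of(camera, name): "bbox" ([centre column, centre row, width, height] in pixels, round what is visible of it).
- eyes.trace(camera, name): "mask" (480x640 bool, what is visible of it) and "bbox" ([centre column, centre row, width, height] in pixels, round what is visible of it).
- eyes.pinpoint(camera, name): "position" ([column, row] in pixels: a listed point, or the origin of a listed thing).
The state is a dict: "time": time; "joint_positions": joint angles; "joint_vel": joint speeds; "effort": joint torques, N m; "tool_pos": TCP position; "tcp_rot": TCP orientation; "force": force on the tool from outside, world axes, zero at the start; "moment": the same for the moment, N m; "width": finger opening in m.
Only numpy, scipy, OpenCV 4.12 (cv2) and the standard library are available. Lean on these libraries where they do the work, as an engineer would, in place of code of your own. Each camera call takes 0.05 s, during which the arm holds its last target.

## Working session

There is one attempt and no reset: what is moved stays moved. The work goes in short steps, Python scripts to look and compute and a tool call to move; the robot and the scene stay as the last step left them, time stands still between calls to the robot, and variables do not carry over. Pictures are saved under pics/ and viewed, and the job is handed in when it is done.

Besides the shell and the picture viewer there is one more tool, called after "Request:" in YAML: its name, and indented under it one key for each argument. apply_moves: Moves the arm, as the interface text tells. Its arguments: {"type":"object","properties":{"slide":{"type":"array","items":{"type":"array","items":{"type":"number"}}},"turn":{"type":"array","items":{"type":"number"}},"gripper":{"type":"number"}},"required":["slide","turn"]}

```bash
mkdir -p pics; ls; python3 - <<'E'
from station import readout, eyes, manip
import cv2,numpy as np
s=readout.read_state(); print(s)
for c in ("scene","top"):
    im,d=eyes.get_image(c); cv2.imwrite(f"pics/{c}0.png",im[:,:,::-1]); np.savez(f"/tmp/{c}0.npz",im=im,d=d)
    k=eyes.get_calibration(c); print(c,k)
    for n in ("weight","weight_lug","mould","stack","plate_mark","head_mark","seat_mark","spare"):
        try: print(n,[(np.round(r["position"],1).tolist(),round(r["p"],2)) for r in eyes.pinpoint(c,n)])
        except Exception as e: print(n,e)
E
```

```text
pics
{'time': 0.0, 'joint_positions': array([ 1.09156987e+00,  1.31187424e-01,  1.48928789e+00, -3.23934801e-06,
        1.52297226e+00, -8.53835566e-02]), 'joint_vel': array([-0.00016724, -0.00205428,  0.0002391 , -0.00037937, -0.00023154,
       -0.00067624]), 'effort': array([ 3.86403204e-03, -5.69335377e+01, -5.00597906e+01,  2.09823702e-04,
        1.34172582e-02, -4.00655449e-05]), 'tool_pos': array([0.22996288, 0.55359083, 0.230224  ]), 'tcp_rot': array([-2.56809375e-04,  1.95651048e-01,  9.80673140e-01, -8.91199405e-04]), 'force': array([-0.02007755,  0.57747331, -0.15932256]), 'moment': array([-0.0155334 ,  0.02341719,  0.00833533]), 'width': 0.08547503670037121}
scene {'fx': 462.52016758241984, 'fy': 462.52016758241984, 'cx': 320.9794345385089, 'cy': 234.26192719225733, 'view': array([[ 0.5744077 ,  0.8185173 , -0.00923174, -0.27993434],
       [ 0.47214082, -0.34050313, -0.81310557, -0.19270315],
       [-0.66868441,  0.46269542, -0.58204305,  1.42914585],
       [ 0.        ,  0.        ,  0.        ,  1.        ]])}
weight [([181.6, 273.4], 0.85), ([152.7, 361.1], 0.71),
[... 525 characters left out ...]
035, -0.99949833,  0.02655505, -0.07383372],
       [-0.99540125, -0.01968038, -0.09374982,  0.57173443],
       [ 0.0942254 , -0.02481478, -0.99524158,  1.33243955],
       [ 0.        ,  0.        ,  0.        ,  1.        ]])}
weight [([471.9, 281.2], 0.81), ([490.8, 240.3], 0.73), ([425.4, 330.1], 0.57)]
weight_lug [([437.2, 349.4], 0.84), ([473.0, 294.3], 0.7), ([495.6, 246.0], 0.55)]
mould [([221.0, 229.1], 0.84)]
stack it knows: cutter, gauge, head_mark, mould, paste_jar, plate_mark, seat_mark, spare, tamper, weight, weight_lug
plate_mark [([217.7, 226.3], 0.72)]
head_mark [([209.7, 218.0], 0.64)]
seat_mark [([216.2, 224.4], 0.9)]
spare [([394.0, 269.1], 0.85), ([471.5, 282.0], 0.66)]
```

View pics/scene0.png

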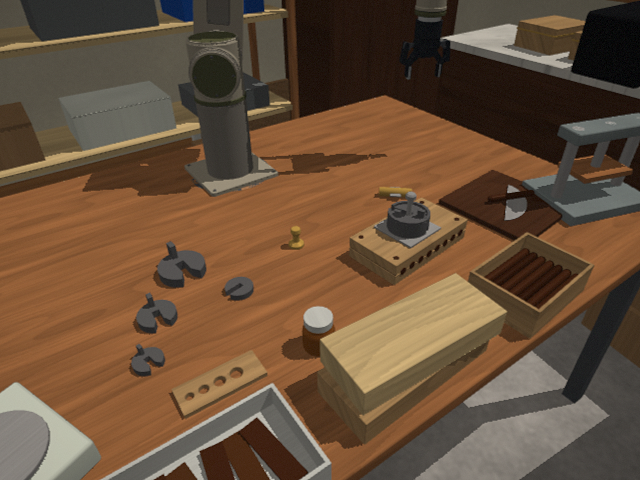

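View pics/top0.png

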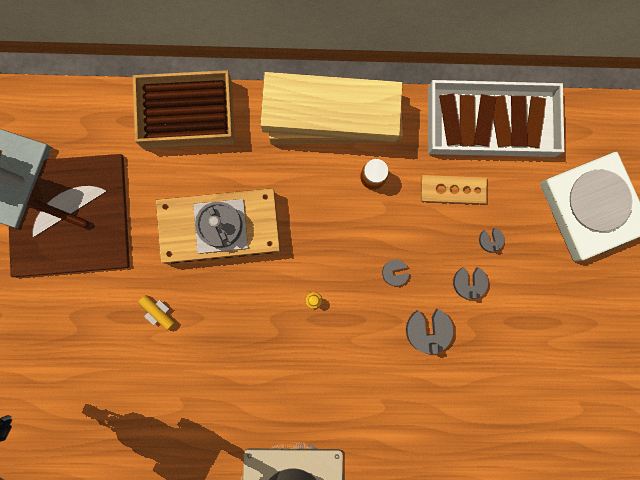

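The scene view shows three lugged weights, at about (182,265), (157,315) and (148,360). In the top view they are at (431,331), (472,283) and (492,240). The middle one looks like the 76 mm size. The press is at top (220,224). Next I'll measure precisely.

```bash
cat > h.py <<'E'
from station import readout, eyes, manip
import cv2,numpy as np
K={c:eyes.get_calibration(c) for c in("scene","top")}
def world(c,uv,d):
    k=K[c]; uv=np.atleast_2d(np.asarray(uv,float)); d=np.asarray(d,float).reshape(-1)
    P=np.c_[(uv[:,0]-k["cx"])/k["fx"]*d,(uv[:,1]-k["cy"])/k["fy"]*d,d]
    R,t=k["view"][:3,:3],k["view"][:3,3]
    return (P-t)@R
def onz(c,uv,z):
    k=K[c];R,t=k["view"][:3,:3],k["view"][:3,3];o=-R.T@t
    uv=np.atleast_2d(np.asarray(uv,float))
    r=np.c_[(uv[:,0]-k["cx"])/k["fx"],(uv[:,1]-k["cy"])/k["fy"],np.ones(len(uv))]@R
    return o+r*((z-o[2])/r[:,2])[:,None]
def proj(c,p):
    k=K[c];q=np.atleast_2d(p)@k["view"][:3,:3].T+k["view"][:3,3]
    return np.c_[q[:,0]/q[:,2]*k["fx"]+k["cx"],q[:,1]/q[:,2]*k["fy"]+k["cy"]]
def cloud(c,im,d):
    v,u=np.mgrid[:480,:640]; return world(c,np.c_[u.ravel(),v.ravel()],d.ravel()).reshape(480,640,3)
E
python3 - <<'E'
from h import *
z=np.load("/tmp/top0.npz");im=z["im"];d=z["d"];P=cloud("top",im,d)
for r in eyes.trace("top","weight"):
    m=r["mask"]; p=P[m]; disc=p[(p[:,2]>.008)&(p[:,2]<.03)]
    print(round(r["p"],2),np.round(r["bbox"],1),m.sum(),"ext",np.round(np.ptp(disc[:,:2],axis=0),3), "zmed",np.median(disc[:,2]), cv2.minEnclosingCircle(disc[:,:2].astype(np.float32)), "lug",p[p[:,2]>.032].mean(0), p[:,2].max())
for b,n,s in(((430,240,520,330),"w",7),((150,180,290,270),"m",5)):
    x0,y0,x1,y1=b; cv2.imwrite(f"pics/{n}1.png",cv2.resize(im[y0:y1,x0:x1,::-1],None,fx=s,fy=s,interpolation=cv2.INTER_CUBIC))
zs=np.load("/tmp/scene0.npz")["im"]
cv2.imwrite("pics/ms1.png",cv2.resize(zs[180:290,340:480,::-1],None,fx=5,fy=5,interpolation=cv2.INTER_CUBIC))
# mould: top face
for n in("mould","plate_mark","seat_mark","head_mark"):
  for c in("top","scene"):
    try: eyes.get_calibration(c)
    except: pass
E
```

```text
0.73 [428.9 331.2  45.5  46.4] 1586 ext [0.098 0.102] zmed 0.022626663912180482 ((0.37403246760368347, -0.29778626561164856), 0.052663423120975494) lug [ 0.34559568 -0.28316308  0.13649859] 1.3816599025604837
0.67 [491.4 240.4  29.1  25.1] 419 ext [0.051 0.055] zmed 0.012593924906047965 ((0.5826209187507629, -0.4427463412284851), 0.0287725031375885) lug [ 0.56545825 -0.44633436  0.03388133] 0.03580887264329123
0.66 [470.6 286.2  31.7  34.9] 833 ext [0.071 0.077] zmed 0.016706213553472335 ((0.48489174246788025, -0.39216193556785583), 0.039274007081985474) lug [ 0.45631531 -0.37348162  0.10975869] 1.3816599025604837
0.55 [395.  271.5  29.7  25.4] 400 ext [0.057 0.055] zmed 0.012981815285913703 ((0.5027159452438354, -0.22180886566638947), 0.029525388032197952) lug [ 0.44482992 -0.02948054  1.3816599 ] 1.3816599025604837
0.55 [454.8 187.8  61.6  29.3] 1605 ext [0.062 0.151] zmed 0.010226811691139846 ((0.6978399753570557, -0.3550868034362793), 0.07853785157203674) lug [ 0.44482992 -0.02948054  1.3816599 ] 1.3816599025604837
0.2 [217.9 227.6 123.5  75.6] 7711 ext [0.165 0.256] zmed 0.022192100142597426 ((0.5962195992469788, 0.17683839797973633), 0.14570656418800354) lug [0.59483013 0.17495938 0.06936229] 1.3816599025604837
```

```bash
python3 - <<'E'
from h import *
z=np.load("/tmp/top0.npz");P=cloud("top",z["im"],z["d"])
t=P[180:275,150:290].reshape(-1,3)
h=np.histogram(t[:,2],bins=np.arange(-.01,.17,.005));print([(round(a,3),int(n)) for n,a in zip(h[0],h[1])])
f=t[(t[:,2]>.045)&(t[:,2]<.07)]
print("mould rect",cv2.minAreaRect(f[:,:2].astype(np.float32)))
E
```

```text
[(np.float64(-0.01), 261), (np.float64(-0.005), 2573), (np.float64(0.0), 2492), (np.float64(0.005), 188), (np.float64(0.01), 12), (np.float64(0.015), 15), (np.float64(0.02), 39), (np.float64(0.025), 20), (np.float64(0.03), 45), (np.float64(0.035), 34), (np.float64(0.04), 28), (np.float64(0.045), 237), (np.float64(0.05), 2479), (np.float64(0.055), 2482), (np.float64(0.06), 610), (np.float64(0.065), 58), (np.float64(0.07), 19), (np.float64(0.075), 70), (np.float64(0.08), 42), (np.float64(0.085), 27), (np.float64(0.09), 260), (np.float64(0.095), 714), (np.float64(0.1), 347), (np.float64(0.105), 47), (np.float64(0.11), 18), (np.float64(0.115), 19), (np.float64(0.12), 1), (np.float64(0.125), 0), (np.float64(0.13), 0), (np.float64(0.135), 1), (np.float64(0.14), 19), (np.float64(0.145), 52), (np.float64(0.15), 38), (np.float64(0.155), 0), (np.float64(0.16), 0)]
mould rect ((0.5983914136886597, 0.17773491144180298), (0.14061105251312256, 0.2604433000087738), 7.016454696655273)
```

View images.

View pics/w1.png

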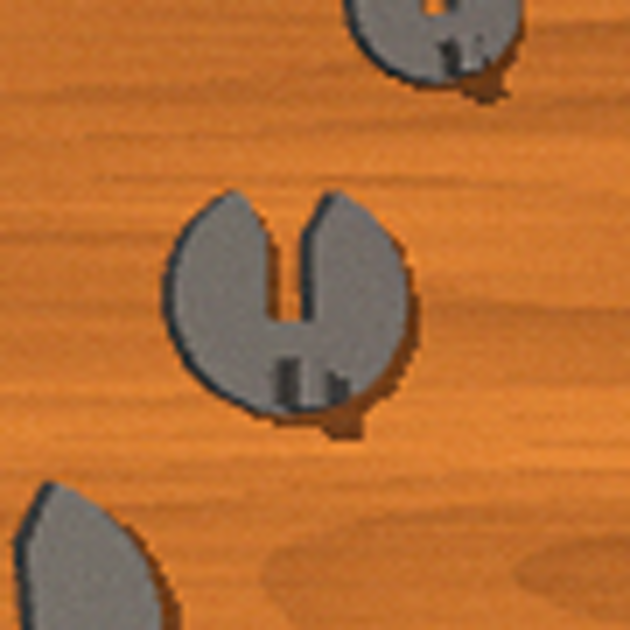

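View pics/m1.png

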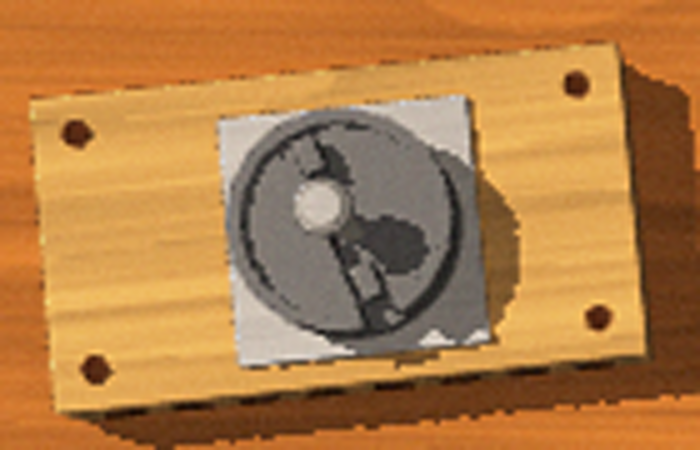

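View pics/ms1.png

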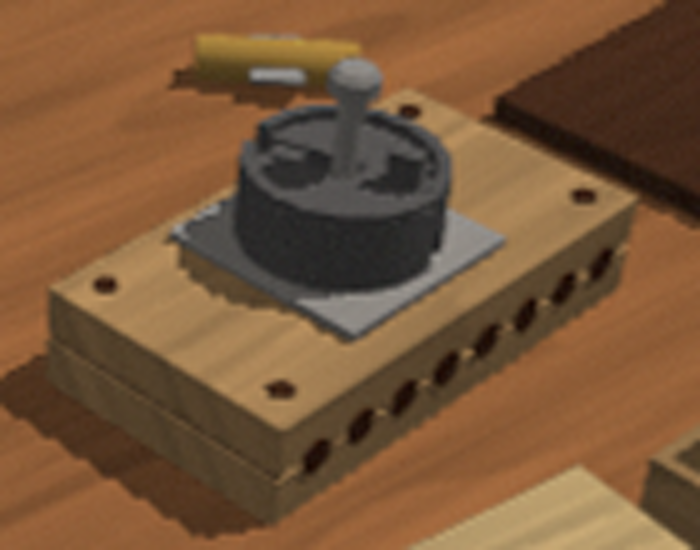

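```bash
cat > fit.py <<'E'
from h import *
from scipy.optimize import minimize, differential_evolution
def disc_poly(R,x,y,th,z,slot=True):
    if slot:
        a0=np.arcsin(16/38.)
        a=np.linspace(a0,2*np.pi-a0,90); pts=np.c_[R*np.cos(a),R*np.sin(a)]
        s=np.array([[.020,-.0075],[-.0075,-.0075],[-.0075,.0075],[.020,.0075]]); pts=np.r_[pts,s]
    else:
        a=np.linspace(0,2*np.pi,90); pts=np.c_[R*np.cos(a),R*np.sin(a)]
    c,s_=np.cos(th),np.sin(th)
    return np.c_[x+pts[:,0]*c-pts[:,1]*s_, y+pts[:,0]*s_+pts[:,1]*c, np.full(len(pts),z)]
def raster(cam,poly,box,s):
    uv=proj(cam,poly); q=((uv+.5-[box[0],box[1]])*s-.5)
    m=np.zeros(((box[3]-box[1])*s,(box[2]-box[0])*s),np.uint8)
    cv2.fillPoly(m,[np.round(q*16).astype(np.int32)],1,shift=4); return m>0
E
python3 - <<'E'
from fit import *
print("cam",[(-K[c]["view"][:3,:3].T@K[c]["view"][:3,3]).round(3) for c in K])
s=6
for cam,box,g0 in(("top",(440,250,505,315),None),("scene",(125,285,190,345),None)):
    im=np.load(f"/tmp/{cam}0.npz")["im"]
    b=cv2.resize(im[box[1]:box[3],box[0]:box[2]],None,fx=s,fy=s,interpolation=cv2.INTER_CUBIC).astype(int)
    sat=b.max(2)-b.min(2); m=(sat<30)&(b.mean(2)>(90 if cam=="top" else 60))
    print(cam,m.sum()/s/s, np.percentile(b.mean(2)[sat<30],[5,25,50,75,95]))
    def cost(p):
        r=raster(cam,disc_poly(p[3] if len(p)>3 else .038,p[0],p[1],p[2],.018),box,s)
        return 1-(r&m).sum()/(r|m).sum()
    r=differential_evolution(cost,[(.45,.52),(-.43,-.35),(-.6,.6),(.033,.043)],seed=1,maxiter=60,popsize=12,tol=1e-6)
    r2=differential_evolution(cost,[(.45,.52),(-.43,-.35),(-.6,.6)],seed=1,maxiter=60,popsize=12,tol=1e-6)
    print(r.x,r.fun,r2.x,r2.fun,np.degrees(r2.x[2]))
    o=b.astype(np.uint8)[:,:,::-1].copy(); e=raster(cam,disc_poly(.038,*r2.x,.018),box,s).astype(np.uint8)
    cs,_=cv2.findContours(e,cv2.RETR_EXTERNAL,cv2.CHAIN_APPROX_NONE); cv2.drawContours(o,cs,-1,(0,255,0),1)
    # lug top outline
    x,y,th=r2.x;L=np.array([[-.036,-.005],[-.02,-.005],[-.02,.005],[-.036,.005]]);c_,s_=np.cos(th),np.sin(th)
    W=np.c_[x+L[:,0]*c_-L[:,1]*s_,y+L[:,0]*s_+L[:,1]*c_,np.full(4,.044)]
    q=((proj(cam,W)+.5-[box[0],box[1]])*s-.5).astype(int);cv2.polylines(o,[q],True,(0,0,255),1)
    cv2.imwrite(f"pics/fit_{cam}.png",o)
E
python3 - <<'E'
import cv2,numpy as np
a=cv2.imread('pics/fit_top.png');b=cv2.imread('pics/fit_scene.png')
h=max(a.shape[0],b.shape[0]);f=lambda i:cv2.copyMakeBorder(i,0,h-i.shape[0],0,5,0)
cv2.imwrite('pics/fitw.png',np.hstack([f(a),f(b)]))
E
```

```text
cam [array([ 1.207, -0.498,  0.673]), array([ 0.445, -0.029,  1.382])]
top 656.0 [ 53.33333333 104.33333333 108.         109.66666667 113.66666667]
[ 0.48432375 -0.39210676  0.02485623  0.0371365 ] 0.12601547761136567 [ 0.48468605 -0.39187254  0.00849036] 0.15645906486786176 0.48646183408070887
scene 644.9444444444445 [37.         47.         82.         83.66666667 85.33333333]
[ 0.48291864 -0.39461066 -0.00114579  0.03738638] 0.1416344561016013 [ 0.48323979 -0.39466396  0.00615948] 0.15119824026550377 0.35291196540431696
```

View pics/fitw.png

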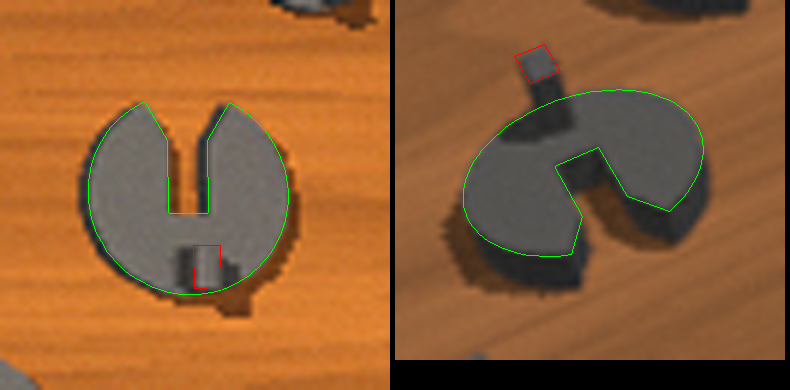

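The fits overlay the outlines very well in both views, and the 76 mm disc is confirmed with a yaw of about 0.5°. Next is the press.

```bash
cat > press.py <<'E'
from fit import *
import sys
def rectpoly(x,y,th,x0,x1,w,z):
    L=np.array([[x0,-w],[x1,-w],[x1,w],[x0,w]]);c,s=np.cos(th),np.sin(th)
    return np.c_[x+L[:,0]*c-L[:,1]*s,y+L[:,0]*s+L[:,1]*c,np.full(4,z)]
def circ(x,y,R,z): 
    a=np.linspace(0,2*np.pi,60); return np.c_[x+R*np.cos(a),y+R*np.sin(a),np.full(60,z)]
def overlay(cam,im,box,s,polys,fn):
    b=cv2.resize(im[box[1]:box[3],box[0]:box[2]],None,fx=s,fy=s,interpolation=cv2.INTER_CUBIC)[:,:,::-1].copy()
    for p,col in polys:
        q=((proj(cam,p)+.5-[box[0],box[1]])*s-.5).round().astype(int); cv2.polylines(b,[q],True,col,1)
    cv2.imwrite(fn,b)
E
python3 - <<'E'
from press import *
BX={"top":(175,180,265,270),"scene":(375,180,445,250)}
for cam in BX:
    im=np.load(f"/tmp/{cam}0.npz")["im"]; box=BX[cam]; s=7
    g=cv2.cvtColor(im,cv2.COLOR_RGB2GRAY).astype(np.float32)
    g=cv2.resize(g,None,fx=1,fy=1)
    gx=cv2.Sobel(g,cv2.CV_32F,1,0);gy=cv2.Sobel(g,cv2.CV_32F,0,1);mag=np.hypot(gx,gy)
    mag=np.minimum(mag,120)
    def sc(poly):
        uv=proj(cam,poly).astype(np.float32); return cv2.remap(mag,uv[:,0].reshape(1,-1),uv[:,1].reshape(1,-1),cv2.INTER_LINEAR).mean()
    th=np.radians(7)
    for nm,f in (("rim.048@.102",lambda p:sc(circ(p[0],p[1],.048,.102))),("rim+base",lambda p:sc(circ(p[0],p[1],.048,.102))+sc(circ(p[0],p[1],.041,.102))),("head.012@.150",lambda p:sc(circ(p[0],p[1],.012,.150)))):
        r=differential_evolution(lambda p:-f(p),[(.57,.625),(.15,.205)],seed=1,maxiter=80,tol=1e-7)
        print(cam,nm,r.x.round(4),round(r.fun,1))
    def pl(p):
        a=np.linspace(-.055,.055,40);e=np.full(40,.055)
        L=np.r_[np.c_[a,e],np.c_[a,-e],np.c_[e,a],np.c_[-e,a]];c,q=np.cos(p[2]),np.sin(p[2])
        return sc(np.c_[p[0]+L[:,0]*c-L[:,1]*q,p[1]+L[:,0]*q+L[:,1]*c,np.full(160,.061)])
    r=differential_evolution(lambda p:-pl(p),[(.57,.625),(.15,.205),(.05,.2)],seed=1,maxiter=80,tol=1e-7); print("plate",r.x.round(4),r.fun)
    for t in(20,): 
        x,y=r.x[:2]
        overlay(cam,im,box,s,[(circ(x,y,.048,.102),(0,255,0)),(circ(x,y,.041,.102),(0,255,0)),(circ(x,y,.012,.150),(255,0,0)),(rectpoly(x,y,np.radians(t),.02,.036,.005,.115),(0,0,255)),(rectpoly(x,y,np.radians(t),-.048,.0075,.0075,.097),(0,255,255)),(rectpoly(x,y,r.x[2],-.055,.055,.055,.061),(255,255,0))],f"pics/p_{cam}.png")
E
```

```text
top rim.048@.102 [0.5957 0.1708] -116.6
top rim+base [0.5939 0.1653] -200.5
top head.012@.150 [0.5961 0.1685] -110.3
plate [0.5951 0.1683 0.1254] -98.16643524169922
scene rim.048@.102 [0.5954 0.1688] -104.1
scene rim+base [0.5935 0.1705] -186.8
scene head.012@.150 [0.5976 0.15  ] -102.1
plate [0.5985 0.1557 0.1989] -86.66715240478516
```

View pics/p_top.png

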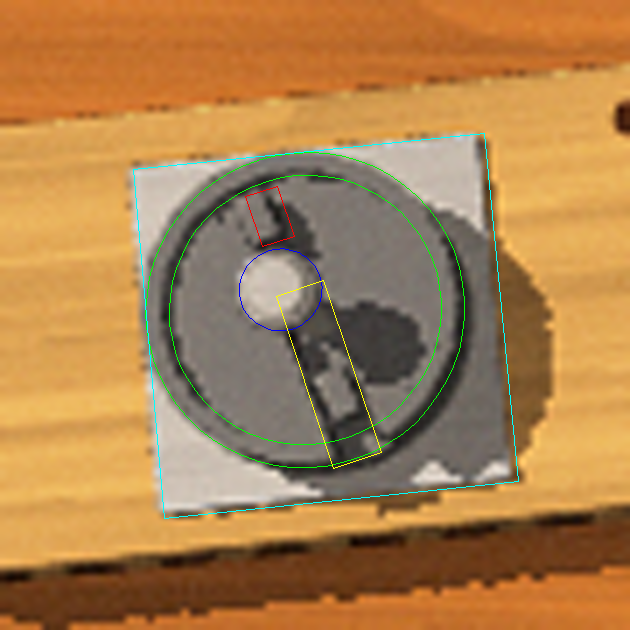

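View pics/p_scene.png

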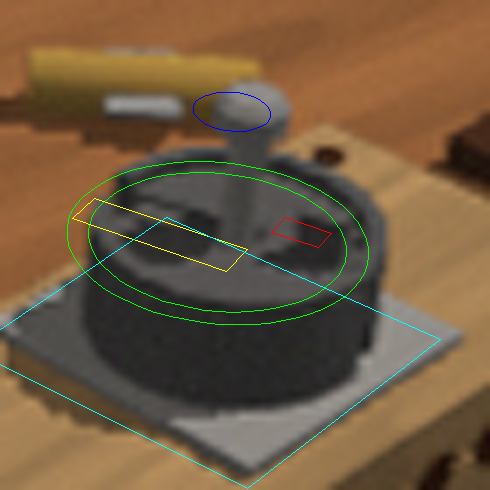

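```bash
python3 - <<'E'
from press import *
BX={"top":(175,180,265,270),"scene":(375,180,445,250)}
C={"top":(.5957,.1706),"scene":(.5954,.1688)}
for cam in BX:
    im=np.load(f"/tmp/{cam}0.npz")["im"]; x,y=C[cam]
    for t in (22,25):
        T=np.radians(t)
        overlay(cam,im,BX[cam],8 if cam=="scene" else 7,[(circ(x,y,.048,.102),(0,255,0)),(circ(x,y,.041,.102),(0,255,0)),(circ(x,y,.012,.147),(255,0,0)),(rectpoly(x,y,T,.02,.036,.005,.115),(0,0,255)),(rectpoly(x,y,T,-.048,.0075,.0075,.097),(0,255,255)),(rectpoly(x,y,.1254,-.055,.055,.055,.061),(255,255,0))],f"pics/q_{cam}{t}.png")
for cam in BX:
    a=[cv2.resize(cv2.imread(f"pics/q_{cam}{t}.png"),(400,400)) for t in(22,25)]
    cv2.imwrite(f"pics/q_{cam}.png",np.hstack(a))
E
```

```text
(no output)
```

View pics/q_top.png

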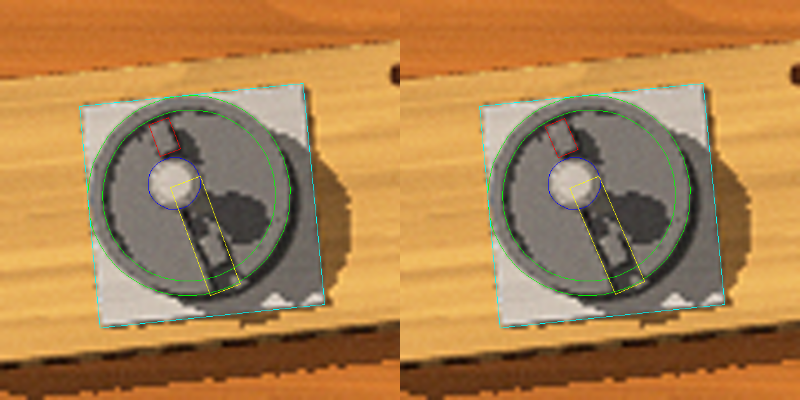

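View pics/q_scene.png

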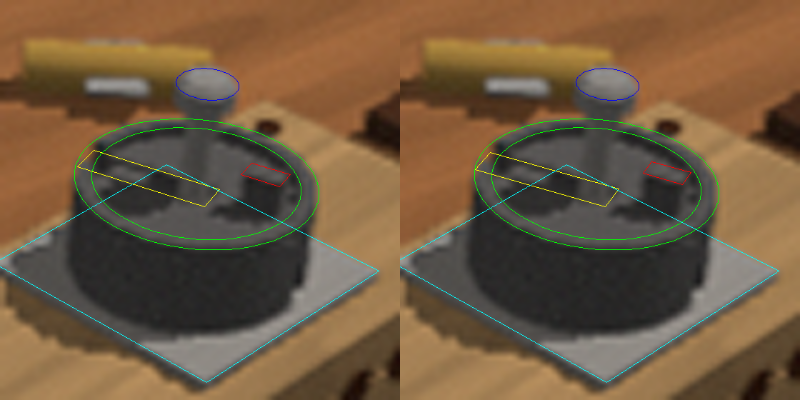

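```bash
python3 - <<'E'
from press import *
im=np.load(f"/tmp/top0.npz")["im"]; x,y=.5957,.1706
a=[]
for t in (22,24.,26):
    T=np.radians(t); overlay("top",im,(195,200,241,250),8,[(rectpoly(x,y,T,.02,.036,.005,.115),(0,0,255)),(rectpoly(x,y,T,-.048,-.006,.0075,.097),(0,255,255)),(rectpoly(x,y,T,-.036,-.02,.005,.097),(0,255,0))],"/tmp/a.png"); a.append(cv2.imread("/tmp/a.png"))
o=np.hstack(a); cv2.imwrite("pics/ang.png",cv2.resize(o,(800,int(o.shape[0]*800/o.shape[1]))))
E
```

```text
(no output)
```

View pics/ang.png

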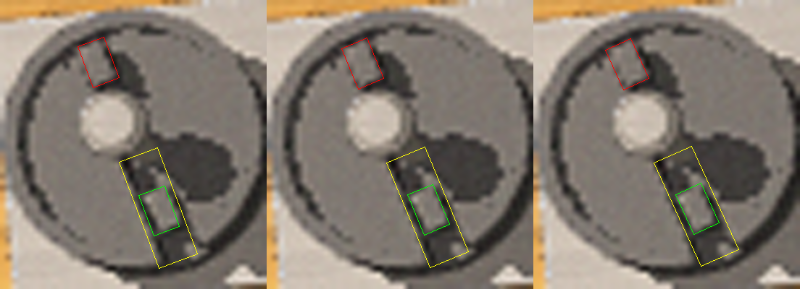

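```bash
cat > go.py <<'E'
from h import *
from scipy.spatial.transform import Rotation as Ro
def cur():
    s=readout.read_state(); q=s["tcp_rot"]; R=Ro.from_quat([q[1],q[2],q[3],q[0]]).as_matrix(); return s,s["tool_pos"],R
def to(p,yaw):
    s,t,R=cur(); d=R.T@(np.array(p)-t)*1e3; y0=np.degrees(np.arctan2(R[1,0],R[0,0]))
    tr=-(yaw-y0); tr=(tr+180)%360-180
    print("t",round(s["time"],2),"pos",t.round(4),"yaw",round(y0,2),"tilt",round(np.degrees(np.arccos(-R[2,2])),2),"slide",d.round(1),"turn",round(tr,1),"F",s["force"].round(2),"w",round(s["width"],4))
E
python3 - <<'E'
from go import *
to([.42,.10,.23],0.5); to([.456,-.3933,.23],0.5)
E
```

```text
t 0.85 pos [0.2302 0.5541 0.2313] yaw 157.44 tilt 0.0 slide [-349.5 -346.5    1.3] turn 156.9 F [-0.65  0.29  0.64] w 0.0852
t 0.85 pos [0.2302 0.5541 0.2313] yaw 157.44 tilt 0.0 slide [-572.  -788.2    1.3] turn 156.9 F [-0.65  0.29  0.64] w 0.0852
```

Request:
apply_moves:
  slide:
    - [-44, -43, 0]
    - [-88, -86, 0]
    - [-131, -130, 0]
    - [-175, -173, 0]
    - [-219, -216, 0]
    - [-263, -260, 0]
    - [-306, -303, 0]
    - [-350, -346, 0]
    - [-378, -401, 0]
    - [-406, -457, 0]
    - [-434, -512, 0]
    - [-461, -567, 0]
  turn: [8, 16, 24, 32, 40, 48, 56, 64, 72, 80, 88, 96]
  gripper: 40

```text
time: 2.35
tool_pos: [0.4382, -0.1486, 0.2317]
tcp_rot: [0.0, 0.861, 0.509, 0.0]
force: [0.8, -0.2, -0.0]
width: 0.0406
```

```bash
python3 - <<'E'
from go import *
to([.456,-.3933,.10],0.5)
E
```

```text
t 2.35 pos [ 0.4382 -0.1486  0.2317] yaw 61.16 tilt 0.07 slide [-205.9  133.5  131.8] turn 60.7 F [ 0.79 -0.22 -0.01] w 0.0406
```

Request:
apply_moves:
  slide:
    - [-30, 20, 5]
    - [-60, 40, 15]
    - [-90, 60, 30]
    - [-120, 80, 50]
    - [-150, 100, 75]
    - [-180, 118, 100]
    - [-206, 133, 125]
    - [-206, 133, 131]
    - [-206, 133, 131]
  turn: [8, 16, 24, 32, 40, 48, 55, 60.7, 60.7]

```text
time: 3.48
tool_pos: [0.456, -0.3907, 0.0992]
tcp_rot: [-0.001, 1.0, 0.006, -0.001]
force: [0.2, 0.2, -0.3]
width: 0.0399
```

```bash
python3 - <<'E'
from go import *
to([.456,-.3933,.023],0.5)
for c in("top","scene"):
    im,d=eyes.get_image(c); cv2.imwrite(f"pics/{c}2.png",im[:,:,::-1])
    s=readout.read_state(); print(c,proj(c,s["tool_pos"]))
a=cv2.imread("pics/top2.png")[220:340,410:530];b=cv2.imread("pics/scene2.png")[230:350,100:220]
cv2.imwrite("pics/pre2.png",cv2.resize(np.hstack([a,b]),None,fx=3.3,fy=3.3,interpolation=cv2.INTER_CUBIC))
E
```

```text
t 3.48 pos [ 0.456  -0.3907  0.0992] yaw 0.74 tilt 0.11 slide [ 0.   2.7 76.2] turn 0.2 F [ 0.22  0.17 -0.27] w 0.0399
top [[480.66366922 294.05377426]]
scene [[143.96541105 273.06824018]]
```

View pics/pre2.png

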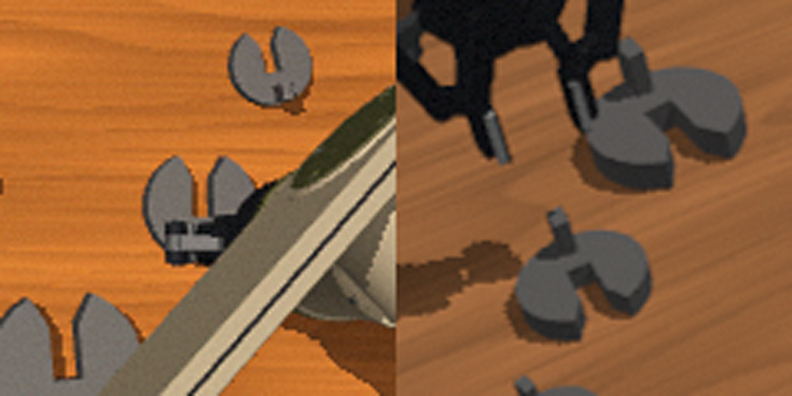

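Request:
apply_moves:
  slide:
    - [0, 2.7, 15]
    - [0, 2.7, 32]
    - [0, 2.7, 50]
    - [0, 2.7, 65]
    - [0, 2.7, 73]
    - [0, 2.7, 77]
    - [0, 2.7, 77]
    - [0, 2.7, 77]
  turn: [0.2, 0.2, 0.2, 0.2, 0.2, 0.2, 0.2, 0.2]

```text
time: 4.58
tool_pos: [0.4571, -0.3941, 0.024]
tcp_rot: [0.0, 1.0, 0.005, 0.0]
force: [-0.3, -0.2, -0.3]
width: 0.0398
```

```bash
python3 - <<'E'
from go import *
to([.456,-.3933,.022],0.5)
im,d=eyes.get_image("scene"); cv2.imwrite("pics/g3.png",cv2.resize(im[270:350,110:210,::-1],None,fx=7,fy=7,interpolation=cv2.INTER_CUBIC))
E
```

```text
t 4.58 pos [ 0.4571 -0.3941  0.024 ] yaw 0.54 tilt 0.07 slide [-1.1 -0.8  2. ] turn 0.0 F [-0.26 -0.24 -0.33] w 0.0398
```

View pics/g3.png

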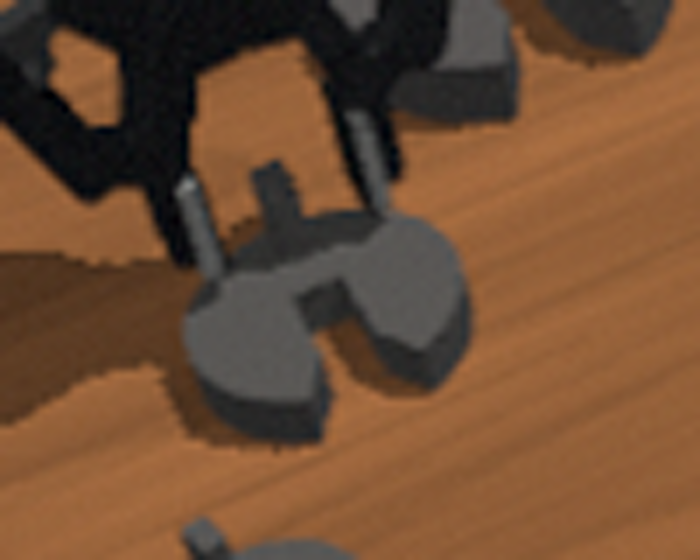

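The lug sits between the open fingers, so I'll close the gripper.

Request:
apply_moves:
  slide:
    - [0, 0, 0]
    - [0, 0, 0]
    - [0, 0, 0]
    - [0, 0, 0]
    - [0, 0, 0]
    - [0, 0, 0]
  turn: [0, 0, 0, 0, 0, 0]
  gripper: 4

```text
time: 5.38
tool_pos: [0.4569, -0.3939, 0.0237]
tcp_rot: [0.0, 1.0, 0.005, 0.0]
force: [-1.2, -0.5, 4.9]
width: 0.0086
```

Request:
apply_moves:
  slide:
    - [0, 0, -3]
    - [0, 0, -8]
    - [0, 0, -16]
    - [0, 0, -30]
    - [0, 0, -50]
    - [0, 0, -75]
    - [0, 0, -100]
    - [0, 0, -125]
    - [0, 0, -140]
    - [0, 0, -140]
  turn: [0, 0, 0, 0, 0, 0, 0, 0, 0, 0]

```text
time: 6.62
tool_pos: [0.4575, -0.3944, 0.1655]
tcp_rot: [0.001, 1.0, 0.005, 0.001]
force: [-0.9, -0.1, -3.1]
width: 0.0082
```

```bash
python3 - <<'E'
from go import *
T=np.radians(24); u=np.array([np.cos(T),np.sin(T)]); S=np.array([.5955,.1697])
pre=S-u*(.028+.085); print(pre)
to([pre[0],pre[1],.165],24)
for c in("scene","top"):
    im,d=eyes.get_image(c); cv2.imwrite(f"pics/{c}4.png",im[:,:,::-1])
E
```

```text
[0.49226936 0.12373876]
t 6.62 pos [ 0.4575 -0.3944  0.1655] yaw 0.54 tilt 0.21 slide [  39.6 -517.8   -0.7] turn -23.5 F [-0.86 -0.12 -3.08] w 0.0082
```

View pics/scene4.png

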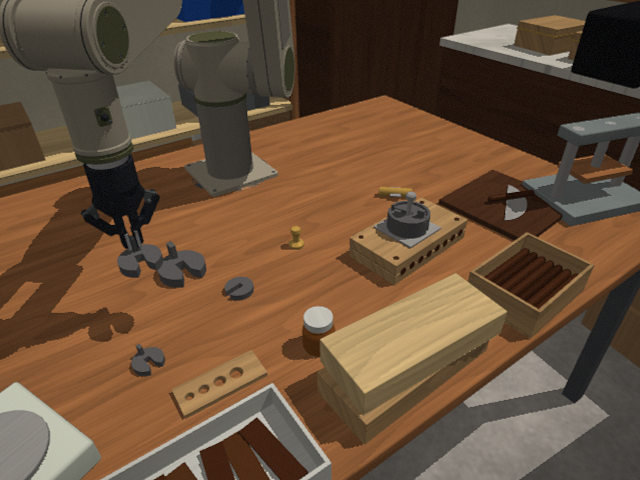

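Request:
apply_moves:
  slide:
    - [1, -10, 0]
    - [3, -35, 0]
    - [6, -75, 0]
    - [9, -120, 0]
    - [13, -168, 0]
    - [17, -218, 0]
    - [21, -268, 0]
    - [25, -318, 0]
    - [28, -368, 0]
    - [32, -418, 0]
    - [36, -465, 0]
    - [38, -500, 0]
  turn: [0, -2, -4, -6, -8, -10, -12, -14, -16, -18, -20, -22]

```text
time: 8.22
tool_pos: [0.4888, 0.1091, 0.1623]
tcp_rot: [-0.0, 0.98, 0.197, -0.001]
force: [-0.5, 0.9, -2.3]
width: 0.0084
```

```bash
python3 - <<'E'
from go import *
to([.4923,.1237,.135],24)
E
```

```text
t 8.22 pos [0.4888 0.1091 0.1623] yaw 22.68 tilt 0.1 slide [  8.9 -12.1  27.3] turn -1.3 F [-0.47  0.94 -2.34] w 0.0084
```

Request:
apply_moves:
  slide:
    - [4, -6, 6]
    - [9, -12, 14]
    - [9, -12, 22]
    - [9, -12, 28]
    - [9, -12, 28]
    - [9, -12, 28]
  turn: [-1, -1.4, -1.4, -1.4, -1.4, -1.4]

```text
time: 8.98
tool_pos: [0.494, 0.1209, 0.1355]
tcp_rot: [0.0, 0.978, 0.207, 0.0]
force: [-0.3, -0.1, -3.2]
width: 0.0085
```

```bash
python3 - <<'E'
from press import *
from go import to
to([.4923,.1237,.134],24)
im,d=eyes.get_image("scene"); np.savez("/tmp/scene5.npz",im=im,d=d); 
im2,d2=eyes.get_image("top"); np.savez("/tmp/top5.npz",im=im2,d=d2); 
s=readout.read_state();t=s["tool_pos"]; T=np.radians(24);c=t[:2]+.0265*np.array([np.cos(T),np.sin(T)])
print(c)
overlay("scene",im,(330,160,450,250),6,[(disc_poly(.038,c[0],c[1],T,t[2]-.0238+.018),(0,255,0))],"pics/s5.png")
overlay("top",im2,(180,180,300,280),6,[(disc_poly(.038,c[0],c[1],T,t[2]-.0238+.018),(0,255,0))],"pics/t5.png")
E
```

```text
t 8.97 pos [0.494  0.1209 0.1355] yaw 23.89 tilt 0.02 slide [-0.4 -3.3  1.5] turn -0.1 F [-0.26 -0.08 -3.17] w 0.0085
[0.51830499 0.1318293 ]
```

View pics/s5.png

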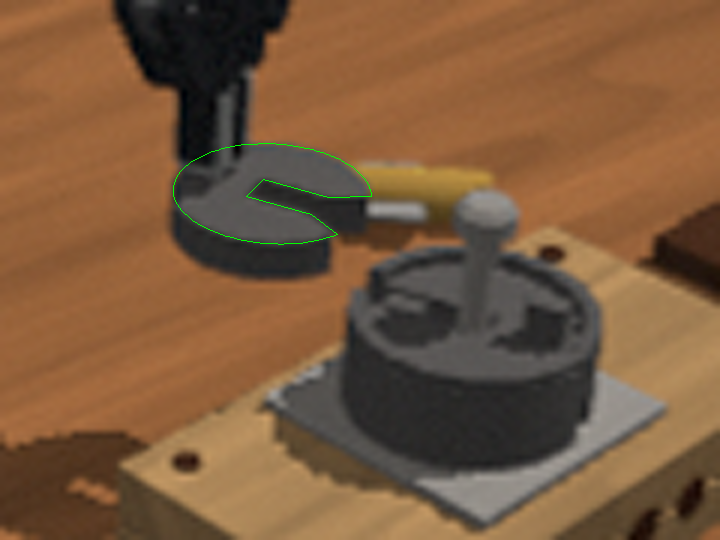

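View pics/t5.png

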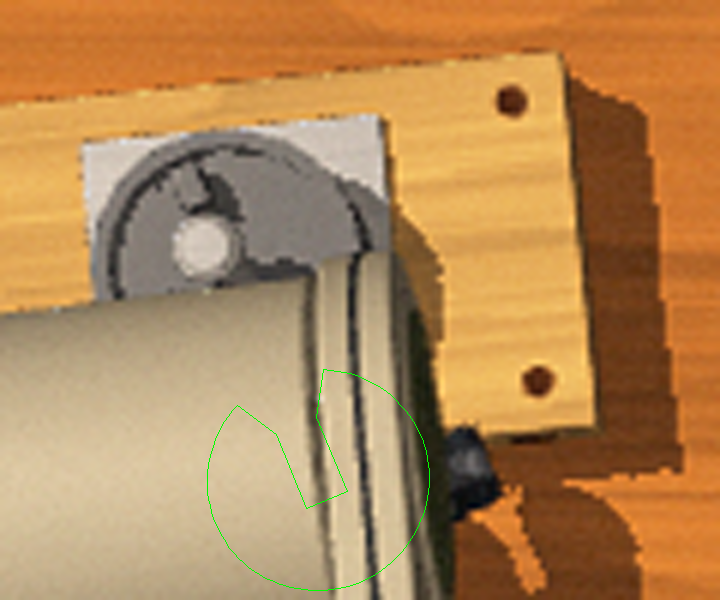

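```bash
cat > fs.py <<'E'
from press import *
from go import to
def fit_scene(im,t,yaw,box=(340,165,400,215),z=None,s=8,fn=None,thr=52):
    z=t[2]-.0238+.018 if z is None else z
    b=cv2.resize(im[box[1]:box[3],box[0]:box[2]],None,fx=s,fy=s,interpolation=cv2.INTER_CUBIC).astype(int)
    sat=b.max(2)-b.min(2); m=(sat<22)&(b.mean(2)>thr)
    T=np.radians(yaw);c=t[:2]+.0275*np.array([np.cos(T),np.sin(T)])
    def cost(p):
        r=raster("scene",disc_poly(.038,p[0],p[1],p[2],z),box,s); return 1-(r&m).sum()/(r|m).sum()
    r=differential_evolution(cost,[(c[0]-.01,c[0]+.01),(c[1]-.01,c[1]+.01),(T-.15,T+.15)],seed=1,maxiter=60,tol=1e-6)
    if fn:
        o=b.astype(np.uint8)[:,:,::-1].copy();o[m]=o[m]//2+[60,0,0]
        q=((proj("scene",disc_poly(.038,*r.x,z))+.5-[box[0],box[1]])*s-.5).round().astype(int);cv2.polylines(o,[q],True,(0,255,0),1);cv2.imwrite(fn,o)
    return r
E
python3 - <<'E'
from fs import *
im=np.load("/tmp/scene5.npz")["im"]; s=readout.read_state();t=s["tool_pos"]
print(t)
for z in (.126,.1295,.133):
    r=fit_scene(im,t,23.9,z=z,fn="pics/f5.png");T=r.x[2]
    print(z,r.x.round(4),np.degrees(T).round(2),round(r.fun,3))
r=fit_scene(im,t,23.9,z=.1295,fn="pics/f5.png")
T=np.radians(24);u=np.array([np.cos(T),np.sin(T)]);n=np.array([-u[1],u[0]])
d=np.array([.5954,.1688])-r.x[:2]; print("rel along,lat",d@u,d@n, "weight-tcp along,lat",(r.x[:2]-t[:2])@u,(r.x[:2]-t[:2])@n)
E
```

```text
[0.49409603 0.12105078 0.13576784]
0.126 [0.514  0.135  0.4766] 27.3 0.377
0.1295 [0.5188 0.1313 0.4572] 26.19 0.379
0.133 [0.5234 0.1275 0.4513] 25.86 0.381
rel along,lat 0.08520678757233713 0.0030805458291847587 weight-tcp along,lat 0.026760349088782234 -0.0006634942744242001
```

View pics/f5.png

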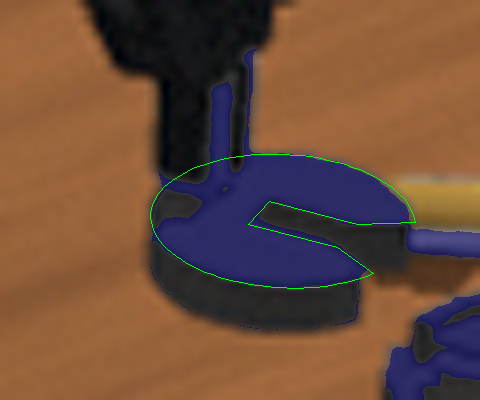

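```bash
python3 - <<'E'
from fs import *
im=np.load("/tmp/scene5.npz")["im"]; t=np.array([.494,.1209,.1355]);box=(340,165,400,215);s=8
b=cv2.resize(im[box[1]:box[3],box[0]:box[2]],None,fx=s,fy=s,interpolation=cv2.INTER_CUBIC).astype(int)
m=((b.max(2)-b.min(2))<22)&(b.mean(2)>52)
v=np.zeros_like(m); v[140:300,215:430]=1; v[:165,:280]=0; v[228:,400:]=0; v[285:,375:]=0
for z in(.1275,.1295,.1315):
    def cost(p):
        r=raster("scene",disc_poly(.038,p[0],p[1],p[2],z),box,s); return ((r^m)&v).sum()/v.sum()
    r=differential_evolution(cost,[(.505,.53),(.12,.145),(.3,.6)],seed=1,maxiter=80,tol=1e-7)
    T=np.radians(24);u=np.array([np.cos(T),np.sin(T)]);n=np.array([-u[1],u[0]]);d=np.array([.5954,.1688])-r.x[:2]
    print(z,r.x.round(4),np.degrees(r.x[2]).round(2),round(r.fun,4),"stem rel",d@u,d@n)
E
```

```text
0.1275 [0.5154 0.1331 0.4547] 26.05 0.0412 stem rel 0.08763737560329175 5.665981507693589e-05
0.1295 [0.5179 0.1309 0.4597] 26.34 0.0426 stem rel 0.08622813004226523 0.0031054836379044064
0.1315 [0.5202 0.1283 0.4577] 26.22 0.0446 stem rel 0.08513460114952523 0.006377899766430718
```

```bash
python3 - <<'E'
from fs import *
z=np.load("/tmp/scene5.npz"); P=cloud("scene",z["im"],z["d"])
m=raster("scene",disc_poly(.034,.5185,.1312,.45,.1295),(0,0,640,480),1)
p=P[m]; p=p[abs(p[:,2]-.1295)<.012]
T=np.radians(24);u=np.array([np.cos(T),np.sin(T)]);n=np.array([-u[1],u[0]])
for it in range(4):
    A=np.c_[p[:,:2]-[.5185,.1312],np.ones(len(p))]; c=np.linalg.lstsq(A,p[:,2],rcond=None)[0]; r=p[:,2]-A@c; p=p[abs(r)<2.5*r.std()]
print(len(p),"z centre",c[2],"slope along,lat deg",np.degrees([c[:2]@u,c[:2]@n]),"res",r.std())
# same for seat in initial image & initial weight & mould top for bias
z0=np.load("/tmp/scene0.npz");P0=cloud("scene",z0["im"],z0["d"])
for nm,poly,zz in(("w0",disc_poly(.034,.4832,-.3947,0,.018),.018),("mould",rectpoly(.5984,.1777,.123,-.065,.065,.12,.055),.055),("rimtop",circ(.5954,.1688,.046,.102),.0985)):
    m=raster("scene",poly,(0,0,640,480),1);p=P0[m];p=p[abs(p[:,2]-zz)<.006];
    A=np.c_[p[:,:2]-p[:,:2].mean(0),np.ones(len(p))];c=np.linalg.lstsq(A,p[:,2],rcond=None)[0];print(nm,len(p),np.median(p[:,2]),np.degrees([c[:2]@u,c[:2]@n]))
E
```

```text
296 z centre 0.12998468483324926 slope along,lat deg [ 0.12849405 -0.15771271] res 0.0010164611590717772
w0 571 0.0179308947048366 [0.15422127 0.10208284]
mould 1998 0.05576100265947066 [-0.01376352 -0.00957079]
rimtop 603 0.0983846019713821 [ 1.31203526 -0.18336155]
```

Request:
apply_moves:
  slide:
    - [3, -3.4, 1.5]
    - [8, -3.4, 1.5]
    - [14, -3.4, 1.5]
    - [20, -3.4, 1.5]
    - [26, -3.4, 1.5]
    - [32, -3.4, 1.5]
    - [38, -3.4, 1.5]
    - [42, -3.4, 1.5]
    - [42, -3.4, 1.5]
    - [42, -3.4, 1.5]
  turn: [0, 0, 0, 0, 0, 0, 0, 0, 0, 0]

```text
time: 10.32
tool_pos: [0.5306, 0.1414, 0.1337]
tcp_rot: [0.0, 0.978, 0.207, -0.0]
force: [0.2, -0.1, -2.5]
width: 0.0084
```

```bash
python3 - <<'E'
from fs import *
u=np.array([np.cos(np.radians(24)),np.sin(np.radians(24))])
p=np.array([.5955,.1697])-u*.027; to([p[0],p[1],.134],24)
im,d=eyes.get_image("scene"); np.savez("/tmp/scene6.npz",im=im,d=d)
t=readout.read_state()["tool_pos"];T=np.radians(24);c=t[:2]+.0267*u
overlay("scene",im,(350,170,450,245),7,[(disc_poly(.038,c[0],c[1],T,t[2]-.0058),(0,255,0)),(rectpoly(.5954,.1688,T,.02,.036,.005,.115),(0,0,255))],"pics/s6.png")
E
```

```text
t 10.32 pos [0.5306 0.1414 0.1337] yaw 23.94 tilt 0.01 slide [43.8  0.5 -0.3] turn -0.1 F [ 0.18 -0.05 -2.51] w 0.0084
```

View pics/s6.png

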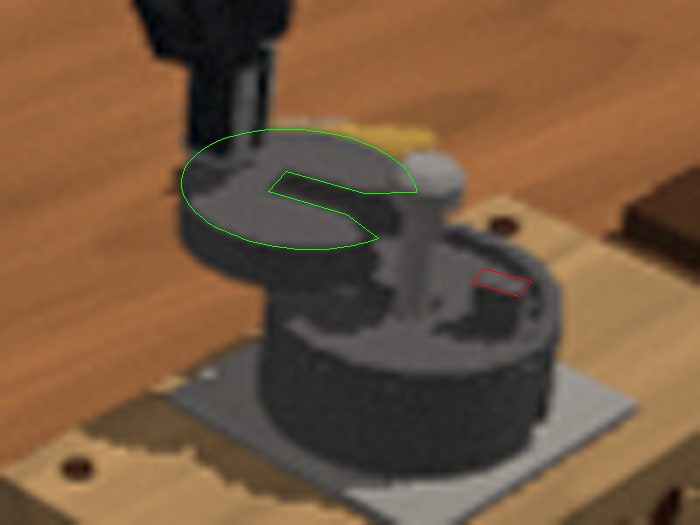

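Request:
apply_moves:
  slide:
    - [3, 0, 0]
    - [6, 0, 0]
    - [9, 0, 0]
    - [12, 0, 0]
    - [15, 0, 0]
    - [18, 0, 0]
    - [20, 0, 0]
    - [20, 0, 0]
    - [20, 0, 0]
  turn: [0, 0, 0, 0, 0, 0, 0, 0, 0]

```text
time: 11.5
tool_pos: [0.5489, 0.1495, 0.1338]
tcp_rot: [0.0, 0.978, 0.207, -0.0]
force: [0.6, 0.9, -3.2]
width: 0.0086
```

```bash
python3 - <<'E'
from fs import *
u=np.array([np.cos(np.radians(24)),np.sin(np.radians(24))])
p=np.array([.5955,.1697])-u*.027; to([p[0],p[1],.134],24)
im,d=eyes.get_image("scene"); np.savez("/tmp/scene7.npz",im=im,d=d)
t=readout.read_state()["tool_pos"];T=np.radians(24);c=t[:2]+.0267*u
overlay("scene",im,(360,170,450,245),8,[(disc_poly(.038,c[0],c[1],T,t[2]-.0058),(0,255,0)),(rectpoly(.5954,.1688,T,.02,.036,.005,.115),(0,0,255))],"pics/s7.png")
im,d=eyes.get_image("top"); cv2.imwrite("pics/t7.png",cv2.resize(im[180:280,170:300,::-1],None,fx=6,fy=6,interpolation=cv2.INTER_CUBIC))
E
```

```text
t 11.5 pos [0.5489 0.1495 0.1338] yaw 23.94 tilt 0.01 slide [23.8  0.4 -0.3] turn -0.1 F [ 0.57  0.92 -3.16] w 0.0086
```

View pics/s7.png

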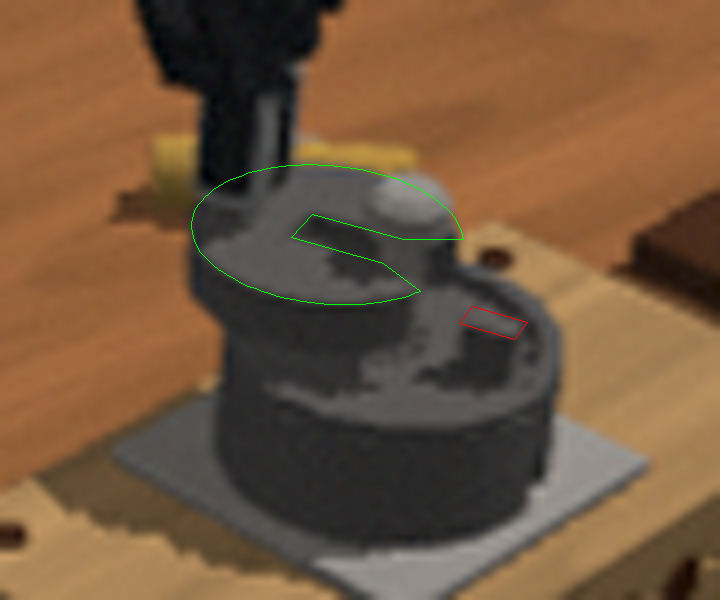

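View pics/t7.png

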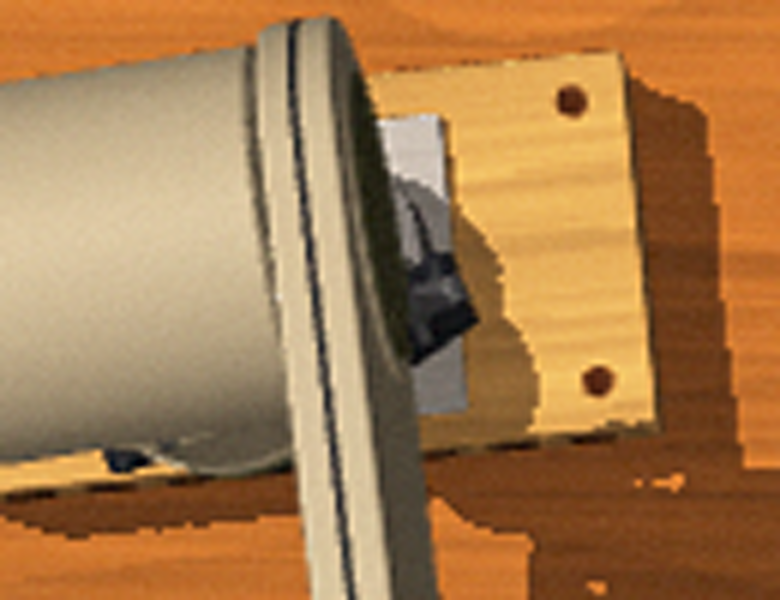

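Request:
apply_moves:
  slide:
    - [1, 0, 0]
    - [2, 0, 0]
    - [3, 0, 0]
    - [4, 0, 0]
    - [5, 0, 0]
    - [6, 0, 0]
    - [6, 0, 0]
  turn: [0, 0, 0, 0, 0, 0, 0]

```text
time: 12.48
tool_pos: [0.5546, 0.1519, 0.1338]
tcp_rot: [0.0, 0.978, 0.207, 0.0]
force: [0.2, -0.1, -3.0]
width: 0.0087
```

Request:
apply_moves:
  slide:
    - [1, 0, 0]
    - [2, 0, 0]
    - [3, 0, 0]
    - [4, 0, 0]
    - [4, 0, 0]
  turn: [0, 0, 0, 0, 0]

```text
time: 13.1
tool_pos: [0.5583, 0.1536, 0.1338]
tcp_rot: [0.0, 0.978, 0.207, 0.0]
force: [0.9, -0.5, -2.7]
width: 0.0081
```

Request:
apply_moves:
  slide:
    - [1, 0, 0]
    - [2, 0, 0]
    - [3, 0, 0]
    - [4, 0, 0]
    - [5, 0, 0]
    - [6, 0, 0]
    - [6, 0, 0]
  turn: [0, 0, 0, 0, 0, 0, 0]

```text
time: 13.98
tool_pos: [0.5638, 0.156, 0.1338]
tcp_rot: [0.0, 0.978, 0.207, 0.0]
force: [0.8, -0.7, -2.7]
width: 0.0083
```

Request:
apply_moves:
  slide:
    - [1, 0, 0]
    - [2, 0, 0]
    - [3, 0, 0]
    - [4, 0, 0]
    - [4, 0, 0]
  turn: [0, 0, 0, 0, 0]

```text
time: 14.6
tool_pos: [0.5674, 0.1576, 0.1338]
tcp_rot: [0.0, 0.978, 0.207, 0.0]
force: [-0.3, -1.4, -3.2]
width: 0.0087
```

```bash
python3 - <<'E'
from fs import *
u=np.array([np.cos(np.radians(24)),np.sin(np.radians(24))])
p=np.array([.5955,.1697])-u*.027; to([p[0],p[1],.134],24)
print(readout.read_state()["moment"])
im,d=eyes.get_image("scene"); np.savez("/tmp/scene8.npz",im=im,d=d)
t=readout.read_state()["tool_pos"];T=np.radians(24);c=t[:2]+.0267*u
overlay("scene",im,(360,170,450,245),8,[(disc_poly(.038,c[0],c[1],T,t[2]-.0058),(0,255,0))],"pics/s8.png")
E
```

```text
t 14.6 pos [0.5674 0.1576 0.1338] yaw 23.94 tilt 0.01 slide [ 3.6  0.4 -0.2] turn -0.1 F [-0.27 -1.37 -3.2 ] w 0.0087
[-0.27634128  0.01487964 -0.01197115]
```

View pics/s8.png

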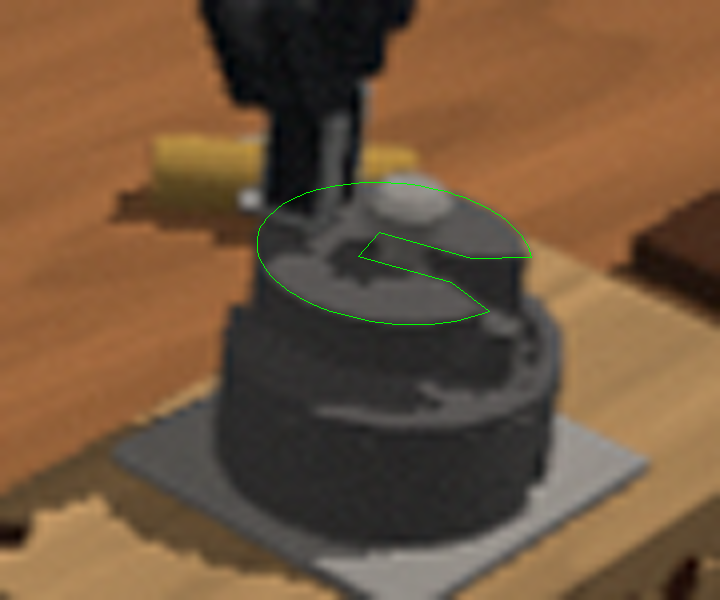

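Request:
apply_moves:
  slide:
    - [1, 0, 0]
    - [2, 0, 0]
    - [2.5, 0, 0]
    - [2.5, 0, 0]
  turn: [0, 0, 0, 0]

```text
time: 15.15
tool_pos: [0.5696, 0.1587, 0.1338]
tcp_rot: [-0.0, 0.978, 0.207, 0.0]
force: [0.2, -2.4, -3.2]
width: 0.0083
```

Request:
apply_moves:
  slide:
    - [0.5, 0, 0]
    - [1, 0, 0]
    - [1, 0, 0]
  turn: [0, 0, 0]

```text
time: 15.52
tool_pos: [0.5706, 0.159, 0.1338]
tcp_rot: [0.0, 0.978, 0.207, 0.0]
force: [-1.2, -1.5, -3.0]
width: 0.0087
```

Request:
apply_moves:
  slide:
    - [0.5, 0, 0]
    - [1, 0, 0]
    - [1, 0, 0]
  turn: [0, 0, 0]

```text
time: 15.9
tool_pos: [0.5715, 0.1595, 0.1338]
tcp_rot: [-0.0, 0.978, 0.207, 0.0]
force: [0.5, -2.2, -3.4]
width: 0.0088
```

Request:
apply_moves:
  slide:
    - [0, 0.4, 0]
    - [0, 0.8, 0]
    - [0, 0.8, 0]
    - [0, 0.8, 0]
  turn: [0, 0, 0, 0]

```text
time: 16.4
tool_pos: [0.5718, 0.1589, 0.1338]
tcp_rot: [-0.0, 0.978, 0.207, 0.0]
force: [0.0, 0.4, -2.6]
width: 0.0083
```

```bash
python3 - <<'E'
from fs import *
s=readout.read_state();F=s["force"];u=np.array([np.cos(np.radians(24)),np.sin(np.radians(24))]);n=np.array([-u[1],u[0]])
print(s["tool_pos"],F,F[:2]@u,F[:2]@n,s["moment"])
E
```

```text
[0.57176919 0.15886217 0.13383548] [ 0.0256672   0.35447676 -2.60292812] 0.16762684234151248 0.31339084636009684 [-0.02357097  0.0948453  -0.03629015]
```

Request:
apply_moves:
  slide:
    - [0, 0.4, 0]
    - [0, 0.7, 0]
    - [0, 0.7, 0]
  turn: [0, 0, 0]

```text
time: 16.77
tool_pos: [0.5721, 0.158, 0.1338]
tcp_rot: [0.0, 0.978, 0.207, 0.0]
force: [0.4, -0.5, -2.6]
width: 0.0083
```

```bash
python3 - <<'E'
from fs import *
s=readout.read_state();F=s["force"];u=np.array([np.cos(np.radians(24)),np.sin(np.radians(24))]);n=np.array([-u[1],u[0]])
print(s["tool_pos"],F,F[:2]@u,F[:2]@n,s["moment"])
E
```

```text
[0.57206112 0.15804799 0.13379265] [ 0.42430629 -0.52877305 -2.5594109 ] 0.1725517086626188 -0.6556391376791437 [-0.01032669  0.08392958 -0.00433017]
```

Request:
apply_moves:
  slide:
    - [0.5, 0, 0]
    - [1, 0, 0]
    - [1, 0, 0]
  turn: [0, 0, 0]

```text
time: 17.15
tool_pos: [0.573, 0.1585, 0.1338]
tcp_rot: [-0.0, 0.978, 0.207, -0.0]
force: [-0.5, -0.4, -3.6]
width: 0.0086
```

Request:
apply_moves:
  slide:
    - [0.5, 0, 0]
    - [0.7, 0, 0]
    - [0.7, 0, 0]
  turn: [0, 0, 0]

```text
time: 17.52
tool_pos: [0.5734, 0.1587, 0.1338]
tcp_rot: [0.0, 0.978, 0.207, -0.0]
force: [-2.4, -1.3, -0.8]
width: 0.0083
```

I felt the slot's end against the stem, so I'll back off 1.5 mm to be concentric and lower slowly.

Request:
apply_moves:
  slide:
    - [-1, 0, 0]
    - [-1.6, 0, 0]
    - [-1.6, 0, 1]
    - [-1.6, 0, 2]
    - [-1.6, 0, 3]
    - [-1.6, 0, 4]
    - [-1.6, 0, 5]
    - [-1.6, 0, 6]
    - [-1.6, 0, 6]
  turn: [0, 0, 0, 0, 0, 0, 0, 0, 0]

```text
time: 18.65
tool_pos: [0.572, 0.1581, 0.1277]
tcp_rot: [-0.0, 0.978, 0.207, -0.0]
force: [-0.0, -0.2, -3.4]
width: 0.0084
```

Request:
apply_moves:
  slide:
    - [0, 0, 1]
    - [0, 0, 2]
    - [0, 0, 3]
    - [0, 0, 3]
  turn: [0, 0, 0, 0]

```text
time: 19.15
tool_pos: [0.572, 0.1581, 0.1246]
tcp_rot: [-0.0, 0.978, 0.207, -0.0]
force: [-0.1, -0.1, -3.0]
width: 0.0087
```

```bash
python3 - <<'E'
from fs import *
s=readout.read_state();F=s["force"];u=np.array([np.cos(np.radians(24)),np.sin(np.radians(24))]);n=np.array([-u[1],u[0]])
print(s["tool_pos"],F,F[:2]@u,F[:2]@n,s["moment"])
im,d=eyes.get_image("scene"); cv2.imwrite("pics/s9.png",cv2.resize(im[170:245,360:450,::-1],None,fx=8,fy=8,interpolation=cv2.INTER_CUBIC))
E
```

```text
[0.57199073 0.15809615 0.12460991] [-0.10878825 -0.14521308 -2.99998838] -0.158446491866379 -0.08841058568377991 [-0.02244975  0.06845064 -0.02248864]
```

View pics/s9.png

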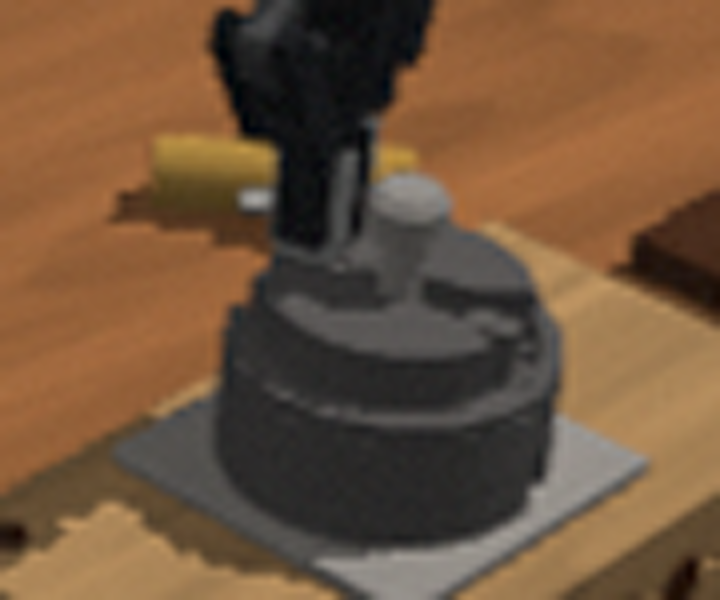

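Request:
apply_moves:
  slide:
    - [0, 0, 0.7]
    - [0, 0, 1.4]
    - [0, 0, 2]
    - [0, 0, 2]
  turn: [0, 0, 0, 0]

```text
time: 19.7
tool_pos: [0.5721, 0.1581, 0.1227]
tcp_rot: [0.0, 0.978, 0.207, -0.0]
force: [-0.7, 0.1, -2.3]
width: 0.0085
```

Request:
apply_moves:
  slide:
    - [0, 0, 0.5]
    - [0, 0, 1]
    - [0, 0, 1]
  turn: [0, 0, 0]

```text
time: 20.08
tool_pos: [0.5721, 0.1581, 0.1217]
tcp_rot: [0.0, 0.978, 0.207, -0.0]
force: [0.5, -0.4, -3.1]
width: 0.0085
```

Request:
apply_moves:
  slide:
    - [0, 0, 0.5]
    - [0, 0, 0.5]
  turn: [0, 0]

```text
time: 20.32
tool_pos: [0.5721, 0.1581, 0.1212]
tcp_rot: [0.0, 0.978, 0.207, -0.0]
force: [0.4, -0.3, -2.9]
width: 0.0084
```

Request:
apply_moves:
  slide:
    - [0, 0, 0.4]
    - [0, 0, 0.4]
  turn: [0, 0]

```text
time: 20.58
tool_pos: [0.5722, 0.1581, 0.121]
tcp_rot: [0.0, 0.978, 0.207, 0.0]
force: [0.6, 0.2, -3.2]
width: 0.0086
```

Request:
apply_moves:
  slide:
    - [0, 0, 0.4]
    - [0, 0, 0.4]
  turn: [0, 0]

```text
time: 20.82
tool_pos: [0.5722, 0.1581, 0.1208]
tcp_rot: [0.0, 0.978, 0.207, 0.0]
force: [-1.3, -0.3, 1.0]
width: 0.0086
```

It made contact exactly at the expected height of 0.1208, so I'll release.

Request:
apply_moves:
  slide:
    - [0, 0, 0]
    - [0, 0, 0]
    - [0, 0, 0]
    - [0, 0, 0]
    - [0, 0, 0]
  turn: [0, 0, 0, 0, 0]
  gripper: 32

```text
time: 21.45
tool_pos: [0.5721, 0.1581, 0.1205]
tcp_rot: [0.0, 0.978, 0.207, 0.0]
force: [-0.8, 1.3, -0.4]
width: 0.0319
```

Request:
apply_moves:
  slide:
    - [0, 0, -3]
    - [0, 0, -8]
    - [0, 0, -16]
    - [0, 0, -30]
    - [0, 0, -50]
    - [0, 0, -75]
    - [-20, 0, -95]
    - [-60, 0, -100]
    - [-110, 0, -100]
    - [-160, 0, -100]
    - [-180, 0, -100]
    - [-180, 0, -100]
  turn: [0, 0, 0, 0, 0, 0, 0, 0, 0, 0, 0, 0]

```text
time: 22.95
tool_pos: [0.4075, 0.0848, 0.2222]
tcp_rot: [0.0, 0.978, 0.207, 0.002]
force: [0.2, -0.4, -0.4]
width: 0.0322
```

```bash
python3 - <<'E'
from fs import *
print(readout.read_state()["tool_pos"],readout.read_state()["force"])
im,d=eyes.get_image("scene"); im2,d2=eyes.get_image("top"); np.savez("/tmp/end.npz",im=im,d=d,im2=im2,d2=d2)
T=np.radians(24)
overlay("scene",im,(370,180,445,250),6,[(disc_poly(.038,.5962,.1690,T,.115),(0,255,0))],"/tmp/a.png")
overlay("top",im2,(180,185,260,265),5,[(disc_poly(.038,.5962,.1690,T,.115),(0,255,0))],"/tmp/b.png")
a=cv2.imread("/tmp/a.png");b=cv2.imread("/tmp/b.png");b=cv2.resize(b,(350,350));a=cv2.resize(a,(400,int(a.shape[0]*400/a.shape[1])))
b=cv2.copyMakeBorder(b,0,a.shape[0]-350,0,0,0);cv2.imwrite("pics/end.png",np.hstack([a,b]))
P=cloud("scene",im,d);m=raster("scene",disc_poly(.034,.5962,.169,T,.115),(0,0,640,480),1);p=P[m];print(np.percentile(p[:,2],[5,25,50,75,95]))
p=p[abs(p[:,2]-.115)<.005]
A=np.c_[p[:,:2]-p[:,:2].mean(0),np.ones(len(p))];c=np.linalg.lstsq(A,p[:,2],rcond=None)[0];print(len(p),c[2],np.degrees(c[:2]))
P=cloud("top",im2,d2);m=raster("top",disc_poly(.034,.5962,.169,T,.115),(0,0,640,480),1);p=P[m];p=p[abs(p[:,2]-.115)<.006]
A=np.c_[p[:,:2]-p[:,:2].mean(0),np.ones(len(p))];c=np.linalg.lstsq(A,p[:,2],rcond=None)[0];print(len(p),c[2],np.degrees(c[:2]))
E
```

```text
[0.40754562 0.08481939 0.22219373] [ 0.18220433 -0.35820082 -0.37389393]
[0.11339777 0.11480334 0.11570718 0.11682039 0.13337199]
291 0.1154167210452821 [-0.78602877 -0.48305276]
607 0.11465259964816571 [ 0.61760378 -0.19472178]
```

View pics/end.png

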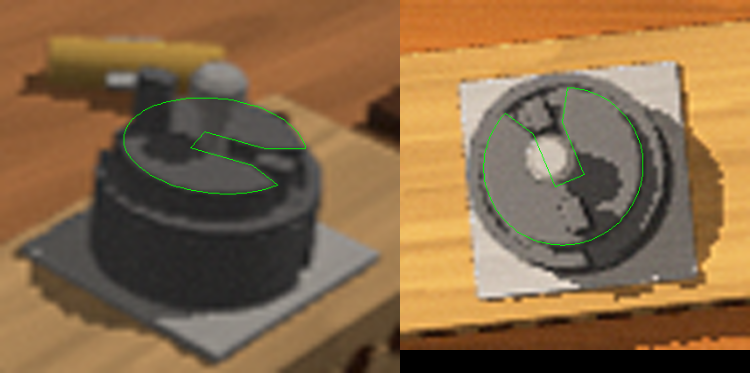

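The top face is at 0.115 m, which puts the underside at 0.097. The disc is flat within the noise, and its slot holds both the stem and the lug. I'm handing the job in.

```bash
python3 -c "
from station import manip; print(manip.sign_off())"
```

```text
the job is handed in; nothing more can be done
None
```

The 76 mm lugged weight (the middle one of three look-alikes) is on the press, released, and looks fully home. I handed the job in at about 23 s of the 64 s allowed; sign-off gives no verdict.

**What I did:** I slid the weight under the head along the upper weight's lug direction (about 24° in the world frame). A light touch of about 2 N on the side of the slot was corrected. I then felt the slot's end against the stem at about 3 N, backed off 1.5 mm and lowered it until it touched the seat. The wrist readings showed a few newtons at most at the end of each step.

**Last checks:**
- **Height:** contact came where expected. Both cameras put the top face at 0.115 m, so the underside is 97 mm above the mould's underside.
- **Flatness:** the two cameras measured slopes of up to 0.8° with opposite signs, so I take that as noise; the limit is 2°.
- **Fit:** the images show the disc inside the raised rim with its slot straddling the stem and the lug.
- **Clear of the arm:** the fingers are withdrawn and the wrist force is near zero.

**Disagreements:**
- **Camera positions:** the cameras differed by 2–3 mm on positions, which I settled by averaging and by feel.
- **Weight's turn:** one image fit put the held weight about 2° off the tool's angle. That did not stop it going home.

I did not re-measure the spare, gauge, jar, cutter and tamper at the end, but the path kept clear of them.

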